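# Lever open the stuck gauge case and put the setting standard away

### The job

Lever up the stuck lid of the grey gauge case with the scraper's blade in the notch at its front edge, then swing the lid all the way back so it stays open. Lay the scraper down flat on the bench, and put the micrometer's setting standard away in the case's cradle: one end under the keeper bridge first, then the other end down until it lies level and fully home. Leave the lid standing open, I still have the certificate to put in, and leave everything else where it is.

Things in the scene. Friction and masses are not known exactly. Their poses are not given: they have to be found in the camera images.
- case: Grey steel gauge case, screwed down, 110 x 180 mm, 70 mm high without lid; walls and floor 4 mm. Origin: centre of its underside; z up, x from notched front (-55 mm) to hinge edge (+55 mm), y along it. The flush lid has no handle or overhang; only the notch admits a blade. Inside it is clear to the floor (z = 4 mm) but for cradle and two catches behind the front wall at y = +-40 mm.
- case_notch (a point): Middle of the pry notch at the outer face of the front wall: a gap 52 mm wide (along the case's y) and 4 mm high (z = 66 to 70 mm) between the front wall (4 mm thick) and the underside of the closed lid. Same axes as the case. The wall's top edge (z = 66 mm) can bear the blade as a fulcrum.
- case_hinge (a point): Point on the hinge axis of the lid (case x = 53 mm, z = 70 mm), middle of its length; the axis runs along the case's y.
- case_cradle (a point): Where the centre of the standard lies when home: case x = -4, y = 0, z = 43 mm, same axes. The black cradle runs along y: two saddles 18 mm wide between cheeks, floor at case z = 36 mm, end stops at y = -65 and +65 mm. The -y saddle (y below -44 mm) is open above, its cheeks and end stop rise to z = 48 mm. Nothing stands between y = -44 and +50 mm.
- case_keeper (a point): Middle of the mouth edge of the steel keeper bridge over the +y saddle, at its underside: case x = -4, y = 50, z = 56 mm, same axes. The bridge covers the saddle from y = 50 to 71 mm; its top is at z = 60 mm. The end of the standard goes under it, 20 mm clear height above the saddle floor.
- lid_hinge (a joint): Angle of the lid, rad: 0 shut, 1.85 stop, fully open. Two sprung roller catches hold it shut until its front edge has risen some 6 mm (about 0.07 rad) against roughly 15 N at the front edge; after that a stiff hinge lets it stay wherever it is left.
- lid: The lid: 110 x 180 x 4 mm grey plate with a raised panel and a blank label plate. Origin on the hinge axis at its underside, the plate reaches from x = -108 mm to +2 mm of its own frame, z = 0 to 4 mm; turns with the lid.
- scraper: Gasket scraper lying flat, 185 mm long, wooden handle and thin steel blade. Origin: centre of its underside; y along it: handle from y = -8 to +92 mm, 22 mm wide, 18 mm thick (z = 0 to 18 mm); blade from y = -8 to the tip at y = -92 mm, 18 mm wide and 2 mm thick at the handle, 38 mm wide and 0.4 mm thick at the tip, whose edge is at z = 8.5 mm. 0.11 kg. A vice, 170 mm high, stands to its right.
- standard: Setting standard for a micrometer: a plain steel rod of 14 mm diameter and 125 mm long, both ends alike, with a square black grip sleeve 22 x 22 mm and 45 mm long round its middle. Origin at its centre, y along the rod. It lies on its sleeve, centre 11 mm above the bench. 0.16 kg. The green tool case (200 mm high, lid ajar) juts between it and the gauge case: carry it round in front of that.
- micrometer: Outside micrometer lying flat, 134 x 48 x 12 mm; leave it alone. Origin: centre of its underside.
- tape_roll: Heavy roll of tape lying flat, 82 mm across, 25 mm high; an obstacle that stays where it is. Origin: centre of its underside.
- feeler_gauge: Folded feeler gauge set, 104 x 19 x 10 mm; leave it alone. Origin: centre of its underside.

How it is judged:
By the outcome, as a careful person would: the job done as asked, in the order asked, and still so for the second after the job is handed in, with the robot touching nothing.
It also fails if it takes over 53 s, if anything falls off the work surface, if the arm or the gripper's body presses on something with over 40 N, if the wrist force passes 120 N, or if a joint passes its speed limit or range.

### The arm

A 7-joint arm with a two-finger parallel gripper is mounted at the origin on a cart in front of the work surface, level with it; the furniture and walls round the work are solid. World frame = base frame: x ahead of the robot, y to its left, z up, the work surface at z = 0. Lengths are in m, angles in rad, forces in N, time in s.
With the tool pointing down it reaches from about 0.35 to 0.775 m from the base axis. Payload 3.1 kg.
Tool frame: the origin (TCP) lies midway between the tips of the shut fingers; the grasp point (between the pads) lies 19 mm behind it; z points along the fingers, y is the line along which they close (so a half turn about z gives the same grasp; the last joint's range is limited). The gripper opens to 85 mm and grips with 20 to 120 N. Pads are 22 mm wide; open, the fingers measure 114 mm over their backs; the gripper's body (76 mm by 85 mm) begins 54 mm behind the grasp point. The pads swing forward as they close: fully open they stand 13 mm farther back than shut.
Start: joints at [1.123, 0.311, 0.014, 1.512, -0.004, 1.319, -0.027], TCP at [0.217, -0.505, 0.203] pointing down, gripper open.
Joint ranges: [-2.7, 2.7], [-0.3, 1.91], [-1.27, 1.3], [0.12, 2.57], [-1.44, 4.58], [0.2, 2.03], [-3.05, 3.05]. Speed limits (rad/s): [2.79, 2.79, 3.14, 3.14, 3.14, 3.14, 3.14].

### API

Orientations are given as a unit quaternion [x, y, z, w].
In Python, from cell import status, cams, r gives the robot as it stands. The module is installed in compiled form; this text tells all that it offers.
- The arm moves only by the tool send_rows, never from a script. Its argument "rows" is one flat list of numbers, 6 for each row, row after row: the shift along the tool's x, y, z in mm, then the turn, a rotation vector about the tool's x, y, z in rad. In form: [tx, ty, tz, ax, ay, az, tx, ty, tz, ax, ay, az, ...]. A call has 1 to 20 rows; each row is the pose to reach, as a shift and turn from the pose commanded when the call began, along the tool's axes at that moment; what a row does not reach only later rows make up. A row lasts 1/10 s, in which the tool goes at most 50 mm and 8.59 degrees, less where a joint would pass 70% of its speed; a pose out of reach is approached as far as the arm can. A call with a gripper value outside its range is refused whole. "claw" is the closure, from 0 (fully open) to 1 (shut), set as the call begins (left out, the last holds). The fingers move at their own pace and stop on an object; "force" is the grip in N (left out, the last holds). Time passes only in rows, so rows that repeat a pose let the fingers close. It gives the time, the measured TCP pose, the force, the opening and the grip force at its end, in the units of the state.
- status.observe(): the state, without advancing time (a new reading comes with each control period).
- cams.snapshot(name): name is "scene" or "top" or "wrist"; returns a dict with "pixels" (384x512x3 uint8, red, green, blue), "range_z" (384x512 float32, m along the optical axis (not along the pixel's ray), 0 where there is no reading), "vertical_fov" (degrees; the focal length in pixels is half the picture's height over the tangent of half this angle, whatever the lens; pixels are square), "cx", "cy" (the principal point, pixels), "position" and "orientation" of the camera in the world. Camera axes: x right, y up, looking along -z (the intrinsics and any distortion apply to the point x, -y, -z); pixel columns grow to the right and rows downward; lengths in m; the calibration is good to about 2 mm. A picture is of the moment at which its call begins.
- r.sign_off(): hands the job in; it is judged then, once.
The state is a dict: "clock": time; "q": joint angles; "dq": joint speeds; "effort": joint torques, N m; "eef_pos": TCP position; "eef_rot": TCP orientation; "wrist_force": force on the tool from outside, world axes, zero at the start; "torque": the same for the moment, N m; "width": finger opening in m; "grip_force": force on a finger pad.
Only numpy, scipy, OpenCV 4.12 (cv2) and the standard library are available. Lean on these libraries where they do the work, as an engineer would, in place of code of your own. Each camera call takes 0.05 s, during which the arm holds its last target. There are 200 camera calls.

## Working session

There is one attempt and no reset: what is moved stays moved. The work goes in short steps, Python scripts to look and compute and a tool call to move; the robot and the scene stay as the last step left them, time stands still between calls to the robot, and variables do not carry over. Pictures are saved under pics/ and viewed, at most 10 in all, crops included, and the job is handed in when it is done.

Besides the shell and the picture viewer there is one more tool, called after "Request:" by a JSON object that holds its "api" and its "payload", one argument or row to a line. send_rows: Moves the arm, as the interface text tells. Its arguments: {"type":"object","properties":{"rows":{"type":"array"},"claw":{"type":"number"},"force":{"type":"number"}},"required":["rows"]}

```bash
ls; mkdir -p pics
cat > h.py <<'E'
import numpy as np, cv2
from scipy.spatial.transform import Rotation as R
from cell import status, cams, r
def snap(n):
    s=cams.snapshot(n); np.savez('last_%s.npz'%n,**{k:np.array(v) for k,v in s.items()}); return s
def load(n):
    return dict(np.load('last_%s.npz'%n))
def cloud(s):
    d=s['range_z']; h,w=d.shape; f=h/2/np.tan(np.radians(float(s['vertical_fov']))/2)
    v,u=np.mgrid[:h,:w]
    p=np.stack([(u-s['cx'])/f*d,-(v-s['cy'])/f*d,-d],-1)
    W=p@R.from_quat(s['orientation']).as_matrix().T+s['position']
    W[d==0]=np.nan
    return W
def save(n,im): cv2.imwrite('pics/'+n,im[...,::-1])
E
python3 - <<'E'
from h import *
print(status.observe())
for n in('scene','top'):
    s=snap(n); save(n+'0.png',s['pixels']); print(n,s['vertical_fov'],s['cx'],s['cy'],s['position'],s['orientation'],[k for k in s])
a=load('top')['pixels'];b=load('scene')['pixels']
E
```

```text
pics
{'clock': 0.0, 'q': array([ 1.12328092,  0.31174542,  0.01397709,  1.51306863, -0.00440467,
        1.31920291, -0.0271573 ]), 'dq': array([-0.00106579, -0.00039841, -0.00043257, -0.0001308 , -0.00031522,
        0.00071793,  0.00077431]), 'effort': array([-1.47964711e-04, -3.79917383e+01,  1.45810833e-01, -2.30588007e+01,
        1.22338784e-02,  1.38294217e-02, -1.98028448e-05]), 'eef_pos': array([ 0.21682191, -0.50458299,  0.20210561]), 'eef_rot': array([ 9.79470715e-01,  2.01582953e-01, -2.84451621e-04, -1.16246410e-03]), 'wrist_force': array([ 0.10034789,  0.21107432, -0.04040097]), 'torque': array([-0.04460667, -0.01693917,  0.00903303]), 'grip_force': 0.0, 'width': 0.085447282016854}
scene 42.31616129293094 252.97883005859504 198.37478115905176 [-0.23037249  0.52537664  1.16819773] [-0.16229287  0.28510737  0.81742323 -0.47349136] ['pixels', 'range_z', 'vertical_fov', 'cx', 'cy', 'position', 'orientation']
top 57.37037517753716 252.46526252710032 190.20038275444762 [0.325736   0.08179549 0.91340531] [ 0.08283644 -0.08176025 -0.68143471  0.72256496] ['pixels', 'range_z', 'vertical_fov', 'cx', 'cy', 'position', 'orientation']
```

View pics/scene0.png

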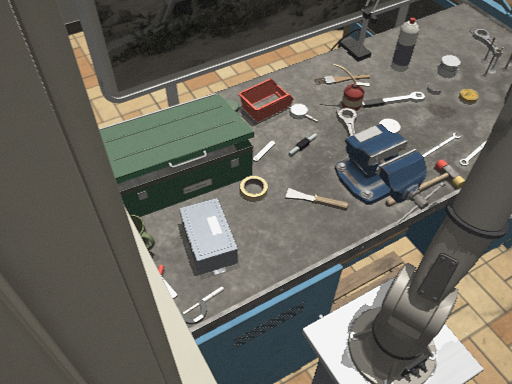

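View pics/top0.png

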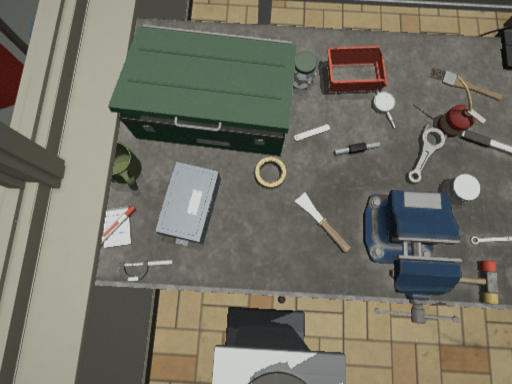

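The scene view shows the grey case (208,232), scraper (318,199), standard (303,144), tape (254,188), and vice. In the top view they are at (188,203), (322,222), (357,149) and (270,172), with the green case at (205,90).

Run:
```python
from h import *
t=load('top');W=cloud(t);s=load('scene');S=cloud(s)
g=lambda P,u,v:np.round(P[v,u],4)
print('tape',g(W,270,160),'bench',g(W,240,230),g(W,330,270), 'tag',g(W,185,240))
# case lid
def comp(P,roi,lo,hi):
    m=np.zeros(P.shape[:2],np.uint8);x0,x1,y0,y1=roi
    sub=P[y0:y1,x0:x1,2];m[y0:y1,x0:x1]=((sub>lo)&(sub<hi));
    n,l,st,c=cv2.connectedComponentsWithStats(m); k=1+np.argmax(st[1:,4]); return l==k
def rect(P,m):
    q=P[m]; (c,wh,a)=cv2.minAreaRect((q[:,:2]*1000).astype(np.float32)); return np.round(c,1),np.round(wh,1),a,np.round(np.nanmedian(q[:,2])*1000,1),len(q)
for nm,P,rois in(('top',W,dict(lid=(150,225,155,250,.06,.09),scr=(285,355,185,255,.005,.03),std=(330,385,138,160,.005,.04),tape=(250,292,150,192,.015,.04),feel=(290,335,120,145,.004,.03),mic=(120,175,255,285,.004,.03))),
 ('scene',S,dict(lid=(175,240,195,270,.06,.09),scr=(280,355,180,215,.005,.03),std=(285,320,130,156,.005,.04),tape=(238,270,174,202,.015,.04)))):
  for k,(a,b,c,d,lo,hi) in rois.items():
    print(nm,k,*rect(P,comp(P,(a,b,c,d),lo,hi)))
print('green',[g(W,u,v) for u,v in((293,45),(282,148),(130,140))])
im=cv2.resize(t['pixels'][150:290,110:370],None,fx=3,fy=3,interpolation=cv2.INTER_CUBIC);save('z1.png',im[:,:800])
b=cv2.resize(s['pixels'][170:300,160:360],None,fx=4,fy=4,interpolation=cv2.INTER_CUBIC);save('z2.png',b)
```

```text
tape [0.6212 0.0477 0.0268] bench [0.4337 0.1156 0.0055] [ 0.3462 -0.1184  0.0035] tag [0.3999 0.2552 0.0044]
top lid [489.9 247.6] [113.1 179.7] 79.80648040771484 74.8 3344
top scr [461.6 -98. ] [195.7  43.2] 44.65505599975586 11.3 669
top std [ 676.3 -187. ] [ 32.2 127.8] 18.101613998413086 18.1 310
top tape [589.1  45.9] [80.6 80.4] 49.13739776611328 24.5 412
top feel [728.4 -67. ] [ 45.3 119.2] 24.091596603393555 7.9 258
top mic [323.7 345.4] [ 61.1 135.1] 15.463648796081543 9.9 552
scene lid [491.5 248.3] [112.5 185.5] 79.8592300415039 74.4 2391
scene scr [ 466.  -100.3] [189.4  48.8] 45.922725677490234 11.6 446
scene std [ 683.8 -185.4] [ 45.6 135.3] 22.025163650512695 16.5 205
scene tape [597.4  46. ] [80.1 98.3] 81.0325698852539 23.6 348
green [array([0.8887, 0.0086, 0.1418]), array([0.6415, 0.0202, 0.0678]), array([0.6637, 0.4344, 0.0035])]
```

View pics/z2.png

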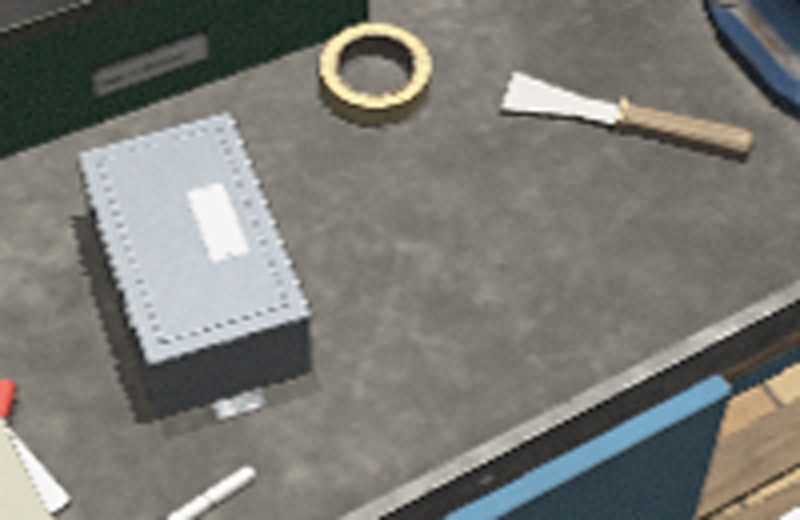

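The crop shows the lid with white label at (218,222), dark short face toward the robot, and the scraper's blade at (530,95) and handle at (690,130). The notch isn't visible here.

View pics/z1.png

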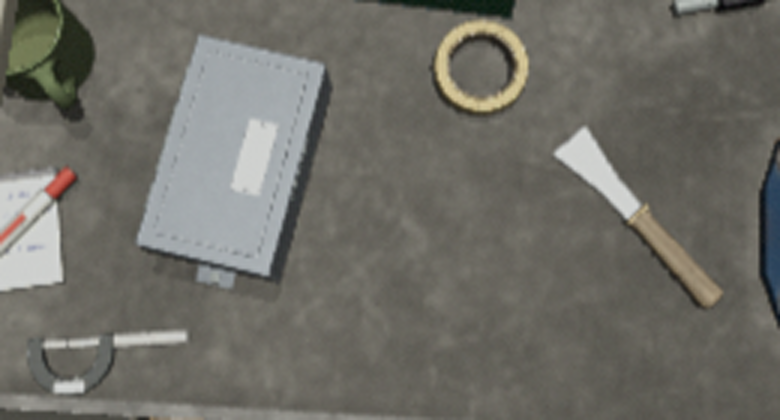

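The zoomed top view shows the case (front long side likely the right one, at (300,170), label nearer it), a flange at (215,275), the scraper's tip at (570,140), neck at (638,212) and handle end at (712,295).

```bash
cat >> h.py <<'E'
def pose(yaw,pit=0.0,ax='y'):
    "tool down, tool x at world yaw (deg); pit = extra turn (deg) about tool axis ax"
    b=R.from_matrix(np.array([[np.cos(np.radians(yaw)),np.sin(np.radians(yaw)),0],[np.sin(np.radians(yaw)),-np.cos(np.radians(yaw)),0],[0,0,-1]]).T.T)
    return b*R.from_euler(ax,pit,degrees=True)
def rows(*tg):
    "tg: (pos m, Rotation) -> shift mm and turn from the present tool pose"
    s=status.observe(); Rc=R.from_quat(s['eef_rot']); p0=s['eef_pos']
    lp,lr=p0,Rc
    for p,Q in tg:
        p=np.array(p); d=Rc.inv().apply(p-p0)*1000; a=(Rc.inv()*Q).as_rotvec()
        n=max(np.linalg.norm(p-lp)/.05,np.degrees((lr.inv()*Q).magnitude())/8.59); lp,lr=p,Q
        print(np.round(d,1).tolist(),np.round(a,3).tolist(),'rows>=%.1f'%n)
def yaw():
    s=status.observe(); m=R.from_quat(s['eef_rot']).as_matrix(); return np.degrees(np.arctan2(m[1,0],m[0,0]))
E
python3 - <<'E'
from h import *
W=cloud(load('top')); t=load('top')['pixels'].astype(int)
# scraper: handle colour vs blade by height above local bench
m=np.zeros(W.shape[:2],bool); m[185:255,285:355]=W[185:255,285:355,2]>.0085
q=W[m]; 
c=q[:,:2].mean(0); u,s,v=np.linalg.svd(q[:,:2]-c); d=v[0]; d*=np.sign(d[0])
print('pca',c,np.degrees(np.arctan2(d[1],d[0])))
rgb=t[m]; wood=(rgb[:,0]-rgb[:,2]>25); print(wood.sum(),(~wood).sum())
h=q[wood]; c=h[:,:2].mean(0); u,s,v=np.linalg.svd(h[:,:2]-c); d=v[0]*np.sign(v[0][0]); a=(h[:,:2]-c)@d; b=(h[:,:2]-c)@[-d[1],d[0]]
print('handle',c,np.degrees(np.arctan2(d[1],d[0])),a.min(),a.max(),b.min(),b.max(),np.median(h[:,2]))
qq=(q[:,:2]-c)@d; k=qq>.1; print('tipmid',q[k][:,:2].mean(0), qq.max(),c+d*qq.max())
V=(W[...,2]>.03)&(W[...,1]<-.1)&(W[...,0]<.65)&(W[...,0]>.25); vv=W[V]; print('vice',vv.min(0),vv.max(0)); lo=vv[vv[:,2]<.12];print(lo[:,1].max())
print(pose(23.3).as_quat(),yaw()); 
c0=status.observe()['eef_pos']
rows((c0+[0,0,.07],pose(yaw())),((.40,-.14,.27),pose(45)))
E
```

```text
pca [ 0.45647478 -0.10365653] 43.16929768292077
291 211
handle [ 0.43266435 -0.12703245] 43.552370388127976 -0.048654510833048656 0.050257758921475465 -0.01105462253654697 0.011339418054802293 0.01764745473827478
tipmid [ 0.51789374 -0.04532111] 0.13405403363262797 [ 0.52981933 -0.0346669 ]
vice [ 0.25001463 -0.52060224  0.03000914] [ 0.60151381 -0.21021688  0.17535223]
-0.21021687614111184
[0.9793994  0.20193269 0.         0.        ] 23.25436494893772
[-0.0, -0.2, -70.0] [-0.002, 0.0, -0.0] rows>=1.4
[312.3, -262.9, -67.2] [-0.002, -0.0, -0.38] rows>=8.2
```

Request:
{"api": "send_rows", "payload": {
  "rows": [0,0,-50,0,0,0,0,0,-68,0,0,0,376,-272,-68,0,0,-0.354,376,-272,-68,0,0,-0.354,376,-272,-68,0,0,-0.354,376,-272,-68,0,0,-0.354,376,-272,-68,0,0,-0.354,376,-272,-68,0,0,-0.354,376,-272,-68,0,0,-0.354,376,-272,-68,0,0,-0.354,376,-272,-68,0,0,-0.354,376,-272,-68,0,0,-0.354,376,-272,0,0,0,-0.354,376,-272,40,0,0,-0.354,376,-272,80,0,0,-0.354,376,-272,110,0,0,-0.354,376,-272,120,0,0,-0.354,376,-272,120,0,0,-0.354],
  "claw": 0.4,
  "force": 100
}}

```text
clock: 1.9
eef_pos: [0.454, -0.1067, 0.082]
eef_rot: [0.929, 0.371, -0.001, -0.001]
wrist_force: [-0.0, -0.0, 0.0]
width: 0.0512
grip_force: 0.0
```

Run:
```python
from h import *
s=status.observe(); print(s['eef_pos'],yaw(),s['width'],s['clock'],s['q'])
w=snap('wrist'); save('w1.png',w['pixels']); print(w['position'],w['orientation'],w['vertical_fov'])
rows(((.4544,-.1064,.003),pose(43.55)),((.4544,-.1064,.12),pose(43.55)))
```

```text
[ 0.45396075 -0.10672728  0.08202967] 43.5452581415374 0.05118157385115807 1.9 [ 0.5364948   0.28456398 -0.40840294  1.89165498  0.13263526  0.99516232
 -0.74083366]
[ 0.50602433 -0.05804774  0.25402233] [-0.12868374  0.05722109 -0.39057582  0.90973445] 62.3838489691852
[-0.5, -1.4, 80.7] [0.0, -0.0, -0.0] rows>=1.6
[-0.5, -1.3, -36.3] [0.0, -0.0, -0.0] rows>=2.3
```

View pics/w1.png

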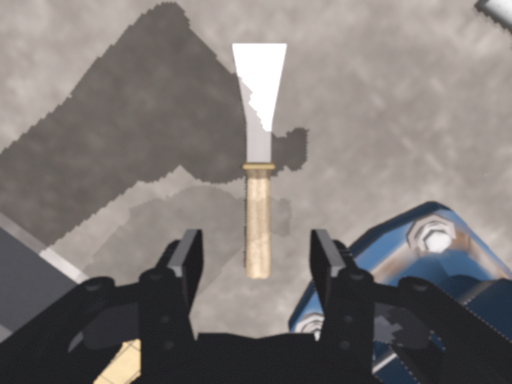

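The wrist view shows the scraper centred between the fingers: handle (258,220), blade tip edge (260,45), vice at lower right.

Request:
{"api": "send_rows", "payload": {
  "rows": [0,-1,45,0,0,0,0,-1,75,0,0,0,0,-1,79,0,0,0,0,-1,79,0,0,0]
}}

```text
clock: 2.35
eef_pos: [0.4559, -0.1065, 0.0055]
eef_rot: [0.929, 0.371, 0.001, 0.001]
wrist_force: [0.1, 0.3, 1.0]
width: 0.0516
grip_force: 0.0
```

Request:
{"api": "send_rows", "payload": {
  "rows": [0,0,0,0,0,0,0,0,0,0,0,0,0,0,0,0,0,0,0,0,0,0,0,0,0,0,0,0,0,0,0,0,0,0,0,0],
  "claw": 1,
  "force": 110
}}

```text
clock: 2.95
eef_pos: [0.4545, -0.1063, 0.0043]
eef_rot: [0.929, 0.371, 0.0, 0.0]
wrist_force: [-0.1, -0.2, 0.4]
width: 0.0002
grip_force: 0.0
```

Run:
```python
from h import *
s=status.observe(); print(s['eef_pos'],yaw(),s['width'],s['grip_force'],s['wrist_force'],s['clock'])
u=np.array([.177,.984]) # case x
n=np.array([.490,.248])-.055*u  # notch
print('notch',n)
p=n-u*.16
rows((s['eef_pos']+[0,0,.13],pose(yaw())),((*p,.13),pose(79.8)))
```

```text
[ 0.45454169 -0.10628494  0.00429211] 43.5353701478255 0.00020697536961629902 0.0 [-0.12013254 -0.15421074  0.39902504] 2.95
notch [0.480265 0.19388 ]
[-0.0, 0.0, -130.0] [0.0, 0.0, 0.0] rows>=2.6
[96.4, -105.2, -125.7] [0.0, 0.0, -0.633] rows>=4.2
```

Run:
```python
from h import *
w=snap('wrist'); t=snap('top')
im=np.hstack([cv2.resize(w['pixels'],(400,300)),cv2.resize(t['pixels'][150:288,250:434],(400,300),interpolation=cv2.INTER_CUBIC)]); save('g1.png',im)
s=status.observe();print(s['width'])
```

```text
-1.8544405612761566e-05
```

View pics/g1.png

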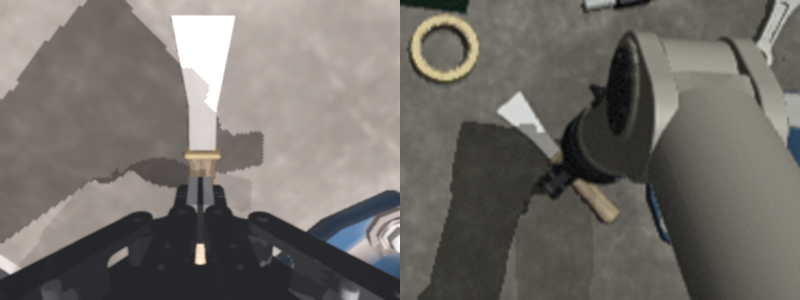

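The left half shows the fingers shut at (202,190) right over/around the handle with the handle end still visible at (202,252); the right half shows the scraper hardly moved. The heights have to tell which.

Run:
```python
from h import *
w=load('wrist'); W=cloud(w); 
for u,v in((260,30),(262,100),(258,150),(255,199),(258,212),(258,225),(258,318),(260,330),(350,60),(330,260),(240,240),(270,240)):
    print((u,v),np.round(W[v,u],4),w['pixels'][v,u])
im=w['pixels'][180:345,180:340]; save('g2.png',cv2.resize(im,None,fx=3.5,fy=3.5,interpolation=cv2.INTER_CUBIC))
```

```text
(260, 30) [ 0.5289 -0.0383  0.0103] [255 255 255]
(262, 100) [ 0.5063 -0.0613  0.0107] [255 255 255]
(258, 150) [ 0.4864 -0.0774  0.0099] [220 213 210]
(255, 199) [ 0.4679 -0.0928  0.0196] [217 192 148]
(258, 212) [ 0.4637 -0.099   0.0194] [165 141 119]
(258, 225) [ 0.4582 -0.1042  0.019 ] [111  94  80]
(258, 318) [ 0.4161 -0.1443  0.0199] [247 226 201]
(260, 330) [ 0.4101 -0.1516  0.0188] [238 216 190]
(350, 60) [ 0.551  -0.0801  0.0048] [177 169 160]
(330, 260) [ 0.4672 -0.1559  0.0043] [177 167 161]
(240, 240) [ 0.4579 -0.0935  0.0522] [73 71 74]
(270, 240) [ 0.4675 -0.1021  0.0543] [114 114 117]
```

View pics/g2.png

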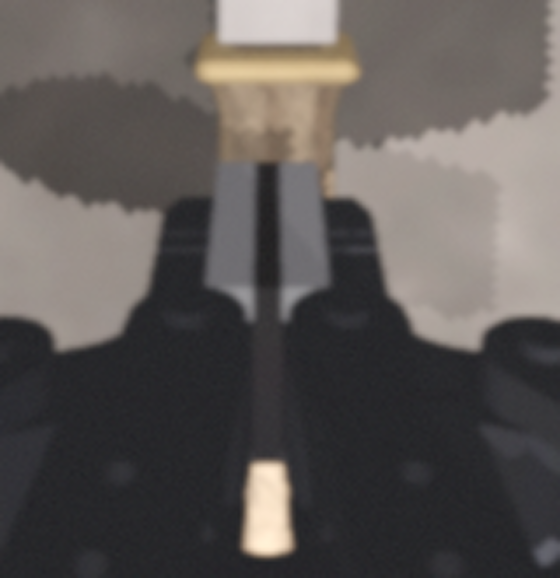

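Run:
```python
from h import *
w=load('wrist'); W=cloud(w)
for u in(246,256,268):
  print(u,[(v,*np.round(W[v,u]*1000).astype(int)) for v in range(222,262,3)])
s=snap('scene'); S=cloud(s)
p=np.array([.4545,-.1063,.01]); f=192/np.tan(np.radians(s['vertical_fov'])/2)
c=R.from_quat(s['orientation']).inv().apply(p-s['position']); u=s['cx']+f*c[0]/-c[2]; v=s['cy']-f*c[1]/-c[2]; print(u,v)
u,v=int(u),int(v); im=s['pixels'][v-40:v+25,u-45:u+45]; save('g3.png',cv2.resize(im,None,fx=7,fy=7,interpolation=cv2.INTER_CUBIC))
```

```text
246 [(222, np.int64(455), np.int64(-99), np.int64(18)), (225, np.int64(454), np.int64(-100), np.int64(19)), (228, np.int64(460), np.int64(-95), np.int64(41)), (231, np.int64(460), np.int64(-95), np.int64(44)), (234, np.int64(460), np.int64(-95), np.int64(47)), (237, np.int64(460), np.int64(-95), np.int64(50)), (240, np.int64(460), np.int64(-95), np.int64(52)), (243, np.int64(460), np.int64(-95), np.int64(56)), (246, np.int64(460), np.int64(-96), np.int64(58)), (249, np.int64(460), np.int64(-95), np.int64(61)), (252, np.int64(460), np.int64(-95), np.int64(64)), (255, np.int64(460), np.int64(-95), np.int64(67)), (258, np.int64(461), np.int64(-95), np.int64(69)), (261, np.int64(460), np.int64(-96), np.int64(71))]
256 [(222, np.int64(459), np.int64(-102), np.int64(19)), (225, np.int64(458), np.int64(-103), np.int64(20)), (228, np.int64(463), np.int64(-98), np.int64(41)), (231, np.int64(463), np.int64(-98), np.int64(44)), (234, np.int64(463), np.int64(-98), np.int64(47)), (237, np.int64(463), np.int64(-98), np.int64(50)), (240, np.int64(463), np.int64(-98), np.int64(53)), (243, np.int64(4
[... 410 characters left out ...]
64(462), np.int64(-108), np.int64(19)), (228, np.int64(467), np.int64(-102), np.int64(40)), (231, np.int64(466), np.int64(-102), np.int64(43)), (234, np.int64(466), np.int64(-102), np.int64(46)), (237, np.int64(467), np.int64(-102), np.int64(50)), (240, np.int64(467), np.int64(-102), np.int64(53)), (243, np.int64(466), np.int64(-102), np.int64(56)), (246, np.int64(466), np.int64(-102), np.int64(59)), (249, np.int64(466), np.int64(-102), np.int64(61)), (252, np.int64(466), np.int64(-102), np.int64(64)), (255, np.int64(466), np.int64(-101), np.int64(66)), (258, np.int64(466), np.int64(-101), np.int64(69)), (261, np.int64(466), np.int64(-102), np.int64(71))]
320.4480521294572 200.16923393859312
```

View pics/g3.png

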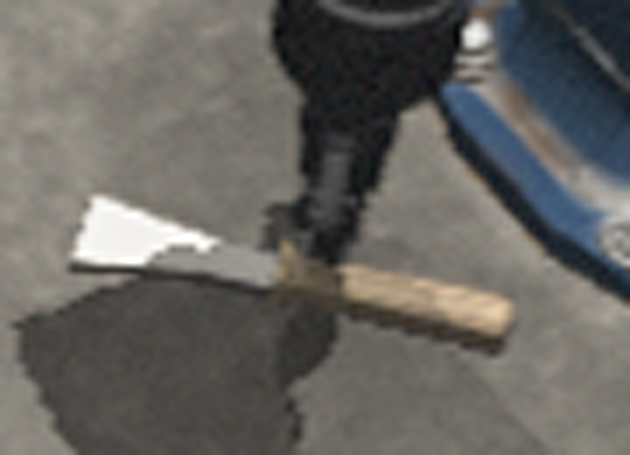

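The pads' lower edge measures z ≈ 38 mm (jump between rows 225 and 228), while the reported TCP is 4 mm: the fingers shut some 20 mm above the handle. So the real fingertips stand about 34 mm higher than reported. I'll reopen and go lower in steps, watching the force.

Request:
{"api": "send_rows", "payload": {
  "rows": [0,0,0,0,0,0,0,0,0,0,0,0,0,0,0,0,0,0,0,0,10,0,0,0,0,0,20,0,0,0,0,0,20,0,0,0],
  "claw": 0.4
}}

```text
clock: 3.7
eef_pos: [0.4525, -0.106, -0.0177]
eef_rot: [0.929, 0.371, -0.002, -0.001]
wrist_force: [-0.2, 0.2, -0.3]
width: 0.0514
grip_force: 0.0
```

Run:
```python
from h import *
s=status.observe(); print(s['eef_pos'],s['width'],s['wrist_force'])
w=snap('wrist'); W=cloud(w); Rc=R.from_quat(s['eef_rot'])
# points in tool frame: fingers region
T=Rc.inv().apply((W.reshape(-1,3)-s['eef_pos'])).reshape(W.shape)*1000
m=(np.abs(T[...,0])<16)&(np.abs(T[...,1])>18)&(np.abs(T[...,1])<45)&(T[...,2]<15)&(T[...,2]>-90)
for sg in(-1,1):
  q=T[m&(np.sign(T[...,1])==sg)]; q=q[~np.isnan(q[:,0])]; i=np.argsort(q[:,2])[::-1][:400:40]; print(np.round(q[i],0).tolist())
```

```text
[ 0.45252089 -0.1059571  -0.01771507] 0.05143925149301409 [-0.20186292  0.21845885 -0.31531266]
[[14.0, -27.0, -20.0], [12.0, -43.0, -21.0], [4.0, -27.0, -21.0], [-3.0, -23.0, -21.0], [3.0, -26.0, -21.0], [7.0, -25.0, -21.0], [10.0, -34.0, -21.0], [-11.0, -27.0, -21.0], [-11.0, -26.0, -22.0], [12.0, -29.0, -22.0]]
[[-15.0, 21.0, -20.0], [12.0, 36.0, -21.0], [4.0, 19.0, -21.0], [11.0, 35.0, -21.0], [-13.0, 26.0, -21.0], [-6.0, 24.0, -22.0], [16.0, 21.0, -22.0], [5.0, 22.0, -22.0], [2.0, 41.0, -22.0], [15.0, 35.0, -22.0]]
```

No contact at a reported z of -18 mm, so the offset is real. Down 10 mm more and close.

Request:
{"api": "send_rows", "payload": {
  "rows": [1,0,6,0,0,0,1,0,10,0,0,0,1,0,10,0,0,0]
}}

```text
clock: 4.05
eef_pos: [0.4547, -0.1054, -0.0264]
eef_rot: [0.929, 0.371, -0.001, -0.0]
wrist_force: [-0.0, 0.5, -0.9]
width: 0.0513
grip_force: 0.0
```

Request:
{"api": "send_rows", "payload": {
  "rows": [0,0,0,0,0,0,0,0,0,0,0,0,0,0,0,0,0,0,0,0,0,0,0,0],
  "claw": 1,
  "force": 110
}}

```text
clock: 4.45
eef_pos: [0.4557, -0.1057, -0.0251]
eef_rot: [0.929, 0.371, 0.0, 0.0]
wrist_force: [-1.3, 0.3, 5.5]
width: 0.0176
grip_force: 108.3
```

Gripped at only 17.6 mm with an upward push: the pads are on the upper, rounded part of the handle. Regrip 7 mm lower.

Request:
{"api": "send_rows", "payload": {
  "rows": [0,0,0,0,0,0,0,0,0,0,0,0,0,0,4,0,0,0,0,0,8,0,0,0,0,0,8,0,0,0],
  "claw": 0.5
}}

```text
clock: 4.95
eef_pos: [0.4556, -0.1058, -0.0301]
eef_rot: [0.929, 0.371, -0.001, 0.001]
wrist_force: [-9.5, 1.7, 35.6]
width: 0.0427
grip_force: 17.9
```

Request:
{"api": "send_rows", "payload": {
  "rows": [0,0,0,0,0,0,0,0,0,0,0,0,0,0,0,0,0,0,0,0,0,0,0,0],
  "claw": 1,
  "force": 110
}}

```text
clock: 5.35
eef_pos: [0.459, -0.1067, -0.0277]
eef_rot: [0.929, 0.371, 0.002, 0.003]
wrist_force: [-8.9, 0.6, 46.2]
width: 0.0184
grip_force: 123.0
```

Fingertips touch the bench now, so the grip is as low as it can be. Lift and check.

Request:
{"api": "send_rows", "payload": {
  "rows": [0,0,-5,0,0,0,0,0,-15,0,0,0,0,0,-35,0,0,0,0,0,-60,0,0,0,0,0,-80,0,0,0,0,0,-80,0,0,0,0,0,-80,0,0,0]
}}

```text
clock: 6.05
eef_pos: [0.4547, -0.1056, 0.0456]
eef_rot: [0.929, 0.371, -0.0, -0.0]
wrist_force: [0.8, -0.8, -1.1]
width: 0.0183
grip_force: 107.8
```

```bash
cat >> h.py <<'E'
def scr():
    "scraper in the tool frame (mm) from wrist cam: lit points in front of the pads"
    s=status.observe(); w=snap('wrist'); W=cloud(w)
    T=R.from_quat(s['eef_rot']).inv().apply(W.reshape(-1,3)-s['eef_pos']).reshape(W.shape)*1000
    m=(T[...,0]>16)&(T[...,0]<130)&(np.abs(T[...,1])<32)&(T[...,2]>-75)&(T[...,2]<0)
    q=T[m]; return s,T,m,q,w
E
python3 - <<'E'
from h import *
s,T,m,q,w=scr(); print(s['eef_pos'],yaw(),s['width'],s['wrist_force'],s['grip_force'],len(q))
for a in range(15,130,8):
    k=q[(q[:,0]>=a)&(q[:,0]<a+8)]
    if len(k)>5: print(a,len(k),np.round([k[:,1].min(),k[:,1].max(),np.median(k[:,2]),*np.percentile(k[:,2],[5,95])],1))
print(q[:,0].max())
save('w3.png',w['pixels'])
E
```

```text
[ 0.45466863 -0.10556506  0.04555387] 43.53292420072066 0.01833360833973716 [ 0.81667458 -0.79456957 -1.09895286] 107.77522914111614 13534
15 1114 [-12.5  12.1 -39.5 -47.4 -37.3]
23 706 [ -9.    8.9 -38.5 -39.4 -37.5]
31 724 [ -8.9   9.1 -38.4 -39.5 -37.5]
39 762 [ -8.7   9.1 -38.4 -39.4 -37.3]
47 864 [ -9.7  10.5 -38.3 -39.3 -37.3]
55 1029 [-11.2  12.  -38.2 -39.2 -37.2]
63 1267 [-12.7  13.5 -38.2 -39.2 -37.2]
71 1403 [-14.   15.  -38.1 -39.1 -37. ]
79 1692 [-15.4  16.7 -38.  -39.  -36.9]
87 1943 [-16.7  18.2 -37.9 -39.  -36.7]
95 2030 [-17.9  19.5 -37.8 -38.9 -36.7]
102.7395841213636
```

View pics/w3.png

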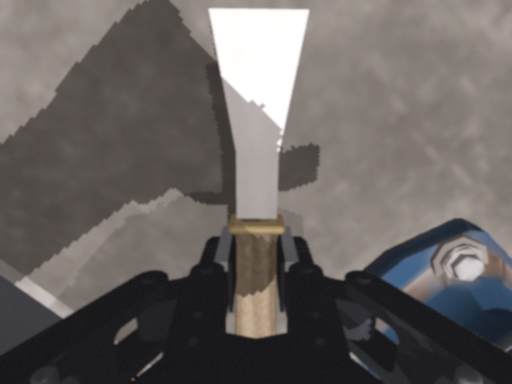

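The scraper is held straight: blade tip mid-edge at (259,10), tool coordinates about (103, 0.7, -38) mm; collar at (257,225). Next: stand off before the case and tilt the camera to confirm the notch side.

Run:
```python
from h import *
rows(((.45,-.01,.12),pose(79.8,30)))
```

```text
[62.7, -72.1, -75.0] [0.163, 0.507, -0.619] rows>=5.4
```

Request:
{"api": "send_rows", "payload": {
  "rows": [0,0,-40,0,0,0,63,-72,-75,0.163,0.507,-0.619,63,-72,-75,0.163,0.507,-0.619,63,-72,-75,0.163,0.507,-0.619,63,-72,-75,0.163,0.507,-0.619,63,-72,-75,0.163,0.507,-0.619,63,-72,-75,0.163,0.507,-0.619,63,-72,-75,0.163,0.507,-0.619,63,-72,-75,0.163,0.507,-0.619,63,-72,-75,0.163,0.507,-0.619]
}}

```text
clock: 7.1
eef_pos: [0.4509, -0.0085, 0.1211]
eef_rot: [0.74, 0.62, 0.199, -0.165]
wrist_force: [0.2, 0.6, -1.1]
width: 0.0187
grip_force: 108.1
```

```bash
cat >> h.py <<'E'
def lidfit(W,zl=.068,zh=.08,x=(.36,.62),y=(.13,.36)):
    m=(W[...,2]>zl)&(W[...,2]<zh)&(W[...,0]>x[0])&(W[...,0]<x[1])&(W[...,1]>y[0])&(W[...,1]<y[1])
    q=W[m]; return q,cv2.minAreaRect((q[:,:2]*1000).astype(np.float32))
E
python3 - <<'E'
from h import *
s=status.observe(); print(s['eef_pos'],R.from_quat(s['eef_rot']).as_matrix().round(3).tolist(),s['wrist_force'])
w=snap('wrist'); W=cloud(w); save('w4.png',w['pixels'])
q,r_=lidfit(W); print(len(q),r_,np.median(q[:,2]))
f=192/np.tan(np.radians(w['vertical_fov'])/2); u=np.array([.177,.984,0]); v=np.array([-.984,.177,0]); C=np.array([.490,.248,0])
def px(p):
    c=R.from_quat(w['orientation']).inv().apply(p-w['position']); return int(round(w['cx']+f*c[0]/-c[2])),int(round(w['cy']-f*c[1]/-c[2]))
for z in(.076,.074,.072,.070,.068,.066,.064,.060,.05):
    o=[]
    for y in range(-90,91,10):
        a,b=px(C-.055*u+v*y/1000+[0,0,z]); o.append(int(w['pixels'][b,a].mean()) if 0<=a<512 and 0<=b<384 else -1)
    print(z,o)
print(px(C-.055*u+[0,0,.068]))
E
```

```text
[ 0.45085347 -0.00845732  0.12108266] [[0.151, 0.984, 0.089], [0.853, -0.175, 0.492], [0.5, 0.002, -0.866]] [ 0.23659942  0.5821949  -1.13660667]
810 ((481.18829345703125, 193.10260009765625), (4.299679756164551, 179.41909790039062), 79.5666275024414) 0.07065860258684872
0.076 [-1, -1, -1, -1, -1, -1, -1, -1, -1, -1, -1, -1, -1, -1, -1, -1, -1, -1, -1]
0.074 [-1, -1, -1, -1, -1, -1, -1, -1, -1, -1, -1, -1, -1, -1, -1, -1, -1, -1, -1]
0.072 [87, 76, 84, 93, 92, 96, 90, 43, 45, 45, 44, 42, 98, 98, 96, 91, 91, 66, 110]
0.07 [122, 110, 104, 112, 113, 117, 114, 54, 56, 62, 67, 65, 112, 109, 107, 94, 98, 98, 112]
0.068 [81, 75, 74, 63, 66, 68, 74, 120, 120, 135, 144, 146, 64, 66, 71, 72, 73, 74, 110]
0.066 [70, 63, 66, 64, 67, 69, 73, 123, 124, 117, 115, 147, 65, 65, 70, 69, 69, 70, 106]
0.064 [72, 60, 65, 66, 76, 78, 83, 91, 100, 94, 106, 108, 111, 68, 70, 69, 65, 66, 108]
0.06 [89, 72, 70, 71, 226, 227, 227, 227, 228, 228, 228, 229, 229, 71, 68, 68, 66, 69, 121]
0.05 [83, 70, 71, 71, 228, 228, 228, 229, 229, 229, 229, 228, 229, 71, 71, 69, 70, 70, 122]
(248, 4)
```

The samples show a dark gap under the lid between about y = -24 and +24 mm on the robot-facing right side, centred at pixel (248,4): the notch, as expected. The edge line gives (0.481, 0.193), yaw 79.6°.

Run:
```python
from h import *
rows(((.4597,.0774,.06),pose(79.7)),((.4597,.0774,.0317),pose(79.7)))
```

```text
[43.8, -6.6, 96.1] [0.001, -0.523, 0.005] rows>=3.5
[29.7, -6.7, 120.6] [0.001, -0.523, 0.005] rows>=0.6
```

Request:
{"api": "send_rows", "payload": {
  "rows": [44,-7,96,0,-0.523,0.005,44,-7,96,0,-0.523,0.005,44,-7,96,0,-0.523,0.005,44,-7,96,0,-0.523,0.005,44,-7,96,0,-0.523,0.005,37,-7,108,0,-0.523,0.005,30,-7,120,0,-0.523,0.005,30,-7,120,0,-0.523,0.005,30,-7,120,0,-0.523,0.005]
}}

```text
clock: 8.05
eef_pos: [0.4597, 0.0768, 0.0327]
eef_rot: [0.768, 0.64, 0.001, 0.0]
wrist_force: [1.0, 0.8, -1.1]
width: 0.0183
grip_force: 108.1
```

Run:
```python
from h import *
s,T,m,q,w=scr(); print(s['eef_pos'],yaw(),s['wrist_force'],R.from_quat(s['eef_rot']).as_euler('xyz',degrees=True))
W=cloud(w)
k=q[(q[:,0]>90)&(q[:,0]<104)&(q[:,2]>-43)&(q[:,2]<-30)]; print('tip',k[:,0].max(),k[:,1].min(),k[:,1].max(),np.median(k[:,2]), 'z',s['eef_pos'][2]-np.median(k[:,2])/1000)
L,r_=lidfit(W,.069,.082); Lt=R.from_quat(s['eef_rot']).inv().apply(L-s['eef_pos'])*1000
print(len(L),'lid z',np.percentile(L[:,2],[5,50,95]),r_)
for a in(-60,-30,0,30,60):
    z=Lt[(abs(Lt[:,1]-a)<4)]; print(a,z[:,0].min() if len(z) else None)
print('lid y range',Lt[:,1].min(),Lt[:,1].max())
b=W[(abs(T[...,0]-60)<10)&(abs(T[...,1]-70)<10)]; print('bench',np.median(b[:,2]))
```

```text
[0.45965162 0.07675821 0.03273388] 79.57190673517796 [ 1.04578855  0.81484082 -1.12711941] [ 1.79891976e+02 -5.71546937e-02  7.96019765e+01]
tip 102.62344554823954 -17.50596440003825 19.801219109053488 -37.85894859545185 z 0.07059283291413393
9405 lid z [0.06972454 0.07082822 0.07191411] ((474.8990783691406, 152.86038208007812), (49.85459518432617, 37.30281066894531), 80.05345153808594)
-60 None
-30 None
0 53.67124893690068
30 None
60 None
lid y range -17.50596440003825 19.801219109053488
bench 0.004321484251903179
```

Request:
{"api": "send_rows", "payload": {
  "rows": [3,0,1,0,0,0,8,0,1,0,0,0,12,0,1,0,0,0,16,0,1,0,0,0,20,0,1,0,0,0,24,0,1,0,0,0,24,0,1,0,0,0]
}}

```text
clock: 8.8
eef_pos: [0.4644, 0.1004, 0.0313]
eef_rot: [0.768, 0.64, 0.001, 0.0]
wrist_force: [-0.7, -0.4, -1.9]
width: 0.0183
grip_force: 108.1
```

Request:
{"api": "send_rows", "payload": {
  "rows": [5,0,0,0,0,0,10,0,0,0,0,0,15,0,0,0,0,0,20,0,0,0,0,0,26,0,0,0,0,0,26,0,0,0,0,0]
}}

```text
clock: 9.4
eef_pos: [0.4692, 0.1265, 0.0315]
eef_rot: [0.768, 0.64, 0.001, 0.0]
wrist_force: [-0.0, -0.3, -1.2]
width: 0.018
grip_force: 108.1
```

Run:
```python
from h import *
s,T,m,q,w=scr(); print(s['eef_pos'],yaw(),s['wrist_force']); W=cloud(w)
for a in range(24,130,8):
    k=(T[...,0]>a)&(T[...,0]<a+8)&(abs(T[...,1])<60); z=W[k][:,2]; zz=W[(k)&(abs(T[...,1])<12)][:,2]
    if len(zz): print(a,len(z),np.round(np.median(zz)*1000,1),np.round(np.median(W[k&(abs(T[...,1])>25)][:,2])*1000,1))
```

```text
[0.46917158 0.12649442 0.03145586] 79.5981566749487 [-0.01257896 -0.25328112 -1.1950987 ]
24 2466 69.9 4.4
32 2551 69.9 4.4
40 2565 69.8 4.4
48 2715 69.8 4.4
56 2970 69.8 4.4
64 4568 74.6 75.1
72 6926 75.5 75.5
80 7313 76.6 76.6
88 7786 76.9 76.7
96 7757 77.1 76.7
```

The blade is about 36 mm in, no resistance. Now lever about the wall edge.

Request:
{"api": "send_rows", "payload": {
  "rows": [3,0,5.5,0,0.07,0,3,0,5.5,0,0.07,0,5.5,0,10,0,0.14,0,5.5,0,10,0,0.14,0,9,0,14,0,0.21,0,9,0,14,0,0.21,0,12,0,18,0,0.28,0,12,0,18,0,0.28,0]
}}

```text
clock: 10.25
eef_pos: [0.47, 0.1337, 0.0119]
eef_rot: [0.763, 0.632, 0.106, -0.089]
wrist_force: [-1.1, -0.8, -0.7]
width: 0.0181
grip_force: 108.9
```

Request:
{"api": "send_rows", "payload": {
  "rows": [2,0,4.5,0,0.07,0,2,0,4.5,0,0.07,0,5,0,9,0,0.14,0,5,0,9,0,0.14,0]
}}

```text
clock: 10.65
eef_pos: [0.4728, 0.1438, 0.0061]
eef_rot: [0.752, 0.625, 0.16, -0.133]
wrist_force: [-0.9, -0.9, 1.2]
width: 0.0183
grip_force: 109.2
```

```bash
cat >> h.py <<'E'
u_=np.array([np.cos(np.radians(79.7)),np.sin(np.radians(79.7)),0]); v_=np.array([-u_[1],u_[0],0]); C_=np.array([.4906,.2476,0])
def tocase(P):
    d=(P-C_); return np.stack([d@u_,d@v_,d[...,2]],-1)*1000
def lidang(n):
    K=tocase(cloud(snap(n))); m=(K[...,0]>-60)&(K[...,0]<160)&(abs(K[...,1])<80)&(abs(K[...,1])>35)&(K[...,2]>68)
    q=K[m]; 
    o=[]
    for a in range(-60,160,10):
        k=q[(q[:,0]>=a)&(q[:,0]<a+10)]
        if len(k)>10:o.append((a+5,round(float(np.median(k[:,2])),1),len(k)))
    return o
E
python3 - <<'E'
from h import *
s=status.observe(); print(s['eef_pos'],np.degrees(np.arcsin(R.from_quat(s['eef_rot']).as_matrix()[2,0])),s['wrist_force'],s['torque'])
print('scene',lidang('scene')); print('top',lidang('top'))
E
```

```text
[0.47275182 0.14380188 0.00607352] 24.08316368512795 [-0.87538472 -0.91146525  1.22172363] [-0.59993245  0.23110491  0.02059828]
scene [(-55, 86.9, 36), (-45, 87.2, 101), (-35, 86.4, 101), (-25, 85.2, 108), (-15, 84.5, 97), (-5, 83.2, 103), (5, 81.2, 103), (15, 80.0, 104), (25, 78.5, 104), (35, 77.2, 109), (45, 75.0, 106), (55, 73.7, 69)]
top [(-55, 86.1, 128), (-45, 87.6, 154), (-35, 87.3, 149), (-25, 85.6, 149), (-15, 84.2, 145), (-5, 83.2, 148), (5, 81.7, 144), (15, 80.2, 147), (25, 79.0, 140), (35, 77.8, 136), (45, 75.4, 137), (55, 73.7, 71), (155, 84.9, 61)]
```

The lid's slope is now about 0.135 rad (front edge top at z ≈ 88 mm): it is past its catches. Next I swing it with the blade tip at constant radius.

Run:
```python
import numpy as np
p=np.radians(24.1); c,s=np.cos(p),np.sin(p)
x0,z0=53-79.4*np.cos(.139),70+79.4*np.sin(.139)
for f in np.append(np.arange(.24,1.8,.1),[1.85,1.88]):
    dx,dz=53-79.4*np.cos(f)-x0,70+79.4*np.sin(f)-z0
    print(round(f,2),round(dx*c+dz*s,1),round(dx*s-dz*c,1))
```

```text
0.24 4.6 -6.6
0.34 9.8 -12.6
0.44 15.5 -18.1
0.54 21.8 -22.9
0.64 28.5 -27.1
0.74 35.6 -30.7
0.84 43.1 -33.5
0.94 50.7 -35.5
1.04 58.6 -36.8
1.14 66.5 -37.2
1.24 74.4 -36.9
1.34 82.3 -35.8
1.44 90.0 -33.9
1.54 97.5 -31.3
1.64 104.6 -27.9
1.74 111.5 -23.8
1.85 118.4 -18.6
1.88 120.2 -17.0
```

Request:
{"api": "send_rows", "payload": {
  "rows": [4.5,0,-6.5,0,0,0,10,0,-12.5,0,0,0,15.5,0,-18,0,0,0,22,0,-23,0,0,0,28.5,0,-27,0,0,0,35.5,0,-30.5,0,0,0,43,0,-33.5,0,0,0,50.5,0,-35.5,0,0,0,50.5,0,-35.5,0,0,0]
}}

```text
clock: 11.65
eef_pos: [0.4787, 0.1774, 0.0605]
eef_rot: [0.751, 0.626, 0.162, -0.133]
wrist_force: [-0.2, -0.5, -0.0]
width: 0.018
grip_force: 108.9
```

```bash
cat >> h.py <<'E'
def lidang2(n):
    K=tocase(cloud(snap(n))); m=(K[...,0]>-60)&(K[...,0]<160)&(abs(K[...,1])<80)&(abs(K[...,1])>30)&(K[...,2]>80)&(K[...,2]<185); q=K[m][:,[0,2]]
    # robust line through the hinge region
    a=np.arctan2(q[:,1]-72,53-q[:,0]); h,e=np.histogram(a,bins=np.arange(0,2.2,.05)); i=h.argmax(); return len(q),round(float(np.median(a[(a>e[i]-.05)&(a<e[i+1]+.05)])),3),int(h[i])
E
python3 - <<'E'
from h import *
s=status.observe(); print(s['eef_pos'],np.degrees(np.arcsin(R.from_quat(s['eef_rot']).as_matrix()[2,0])),s['wrist_force'],s['torque'])
print(lidang2('scene'),lidang2('top'))
e=tocase(s['eef_pos']); print(e)
E
```

```text
[0.47870854 0.17740323 0.06046978] 24.230802281202955 [-0.22824014 -0.49599483 -0.04311393] [-0.56833682  0.12699715  0.0506524 ]
(871, 1.014, 337) (825, 1.009, 339)
[-71.19176688  -0.85150863  60.46977712]
```

Request:
{"api": "send_rows", "payload": {
  "rows": [8,0,-1,0,0,0,16,0,-1.5,0,0,0,23.5,0,-1.5,0,0,0,31.5,0,0,0,0,0,39,0,1.5,0,0,0,47,0,4,0,0,0,54,0,7.5,0,0,0,61,0,11.5,0,0,0,66,0,15,0,0,0,66,0,15,0,0,0]
}}

```text
clock: 12.75
eef_pos: [0.49, 0.2424, 0.0727]
eef_rot: [0.751, 0.626, 0.162, -0.134]
wrist_force: [-0.3, -0.6, -0.9]
width: 0.0183
grip_force: 108.9
```

Run:
```python
from h import *
s=status.observe(); print(s['eef_pos'],s['wrist_force'],s['torque'])
print(lidang2('scene'),lidang2('top'),tocase(s['eef_pos']))
```

```text
[0.49003631 0.24240668 0.0727245 ] [-0.30244293 -0.5752905  -0.93669469] [-0.51719591  0.02712381  0.04716673]
(488, 1.829, 211) (1235, 1.821, 768) [-5.21042327 -0.37397049 72.72449887]
```

Lid at about 1.82; push a few mm more to its stop, watching the force.

Request:
{"api": "send_rows", "payload": {
  "rows": [2,0,2,0,0,0,4,0,3,0,0,0,5,0,4,0,0,0,5,0,4,0,0,0]
}}

```text
clock: 13.25
eef_pos: [0.4909, 0.2445, 0.0699]
eef_rot: [0.752, 0.625, 0.16, -0.133]
wrist_force: [-1.7, -7.0, 2.1]
width: 0.0182
grip_force: 109.4
```

Run:
```python
from h import *
s=status.observe(); print(s['eef_pos'],s['wrist_force'],s['torque'])
print(lidang2('scene'),lidang2('top'),tocase(s['eef_pos']))
n=C_-.055*u_
# lay-down place: original spot
rows((s['eef_pos']-.06*u_+[0,0,.02],R.from_quat(s['eef_rot'])),((.4597,.02,.12),pose(79.7)),((.4547,-.1057,.02),pose(43.5)))
```

```text
[0.49089939 0.24446347 0.0698825 ] [-1.68832867 -6.98714264  2.12057115] [-1.08545568  0.34781197  0.24093221]
(516, 1.842, 180) (1283, 1.836, 709) [-3.03245434 -0.85538854 69.8824989 ]
[-46.7, 0.3, -42.6] [-0.0, -0.0, -0.0] rows>=1.3
[-186.5, 10.3, -137.7] [0.001, -0.418, -0.004] rows>=3.4
[-340.9, 28.3, -96.8] [-0.131, -0.404, 0.619] rows>=4.2
```

Request:
{"api": "send_rows", "payload": {
  "rows": [-20,0,-20,0,0,0,-47,0,-43,0,0,0,-186,10,-138,0,-0.418,-0.004,-186,10,-138,0,-0.418,-0.004,-186,10,-138,0,-0.418,-0.004,-186,10,-138,0,-0.418,-0.004,-341,28,-97,-0.131,-0.404,0.619,-341,28,-97,-0.131,-0.404,0.619,-341,28,-97,-0.131,-0.404,0.619,-341,28,-97,-0.131,-0.404,0.619,-341,28,-97,-0.131,-0.404,0.619,-341,28,-97,-0.131,-0.404,0.619,-341,28,-97,-0.131,-0.404,0.619]
}}

```text
clock: 14.65
eef_pos: [0.4569, -0.1016, 0.0212]
eef_rot: [0.928, 0.373, 0.003, -0.001]
wrist_force: [-0.3, 0.4, -0.8]
width: 0.0182
grip_force: 108.8
```

Run:
```python
from h import *
s=status.observe(); print(s['eef_pos'],yaw(),R.from_quat(s['eef_rot']).as_euler('xyz',degrees=True),s['wrist_force'])
print(lidang2('top'))
s,T,m,q,w=scr()
for a in(25,50,75,92):
    k=q[(q[:,0]>=a)&(q[:,0]<a+8)&(q[:,2]>-44)&(q[:,2]<-30)]; print(a,len(k),np.round([k[:,1].min(),k[:,1].max(),np.median(k[:,2])],1))
rows(((.4547,-.1057,-.0265),pose(43.5)))
```

```text
[ 0.45685196 -0.1015965   0.0211557 ] 43.82678471729116 [179.95219239  -0.33994487  43.82678472] [-0.3033923   0.37526454 -0.77067524]
(1167, 1.835, 737)
25 709 [ -9.    8.8 -38.5]
50 917 [-10.5  10.9 -38.3]
75 1550 [-14.7  15.9 -38. ]
92 2109 [-17.5  19.3 -37.9]
[-4.1, 1.3, 47.6] [0.001, -0.005, 0.005] rows>=1.0
```

Request:
{"api": "send_rows", "payload": {
  "rows": [-4,1,20,0,0,0,-4,1,35,0,0,0,-4,1,44,0,0,0,-4,1,47,0,0,0,-4,1,48,0,0,0,-4,1,48,0,0,0]
}}

```text
clock: 15.35
eef_pos: [0.4536, -0.1066, -0.0273]
eef_rot: [0.929, 0.371, 0.002, -0.001]
wrist_force: [0.7, -0.1, -1.0]
width: 0.0181
grip_force: 108.9
```

Request:
{"api": "send_rows", "payload": {
  "rows": [0,0,0,0,0,0,0,0,0,0,0,0,0,0,-2,0,0,0,0,0,-2,0,0,0,0,0,-30,0,0,0,0,0,-80,0,0,0,0,0,-130,0,0,0,0,0,-180,0,0,0,0,0,-180,0,0,0],
  "claw": 0.4
}}

```text
clock: 16.25
eef_pos: [0.4588, -0.1085, 0.1595]
eef_rot: [0.929, 0.371, 0.008, 0.004]
wrist_force: [1.3, 0.4, 0.7]
width: 0.0513
grip_force: 0.0
```

Run:
```python
from h import *
s=status.observe(); print(s['eef_pos'],yaw(),s['clock'],s['width'])
w=snap('wrist'); W=cloud(w)
m=(W[...,2]>.0075)&(W[...,2]<.03)&(np.hypot(W[...,0]-.463,W[...,1]+.098)<.115); q=W[m]
rgb=w['pixels'][m].astype(int); 
(c,wh,a)=cv2.minAreaRect((q[:,:2]*1000).astype(np.float32)); print('scr',c,wh,a,np.percentile(q[:,2],[5,50,95]))
rows(((.66,-.20,.15),pose(yaw()+60)),)
```

```text
[ 0.4588065  -0.10847091  0.15948899] 43.53538496110174 16.25 0.05127502802725164
scr (461.5263366699219, -113.62973022460938) (198.80113220214844, 124.7309799194336) 76.59790802001953 [0.00939238 0.01273078 0.02293828]
[84.5, 206.9, 8.4] [0.011, -0.003, -1.047] rows>=7.0
```

Request:
{"api": "send_rows", "payload": {
  "rows": [108,91,0,0,0,-0.5,108,91,0,0,0,-0.5,108,91,0,0,0,-0.5,108,91,0,0,0,-0.5,103,207,0,0,0,-1.125,103,207,0,0,0,-1.125,103,207,0,0,0,-1.125,103,207,0,0,0,-1.125,103,207,0,0,0,-1.125,103,207,0,0,0,-1.125]
}}

```text
clock: 17.3
eef_pos: [0.6692, -0.1858, 0.1506]
eef_rot: [0.588, 0.809, 0.001, -0.001]
wrist_force: [0.2, -0.5, 0.5]
width: 0.0511
grip_force: 0.0
```

Run:
```python
from h import *
s=status.observe(); print(s['eef_pos'],yaw(),s['clock'],s['width'],s['q'])
t=snap('top'); W=cloud(t)
m=np.zeros(W.shape[:2],bool); m[185:255,285:355]=W[185:255,285:355,2]>.0085
q=W[m]; (c,wh,a)=cv2.minAreaRect((q[:,:2]*1000).astype(np.float32)); print('scr',c,wh,a,np.percentile(q[:,2],[5,50,95]))
w=snap('wrist'); W=cloud(w); 
m=(W[...,2]>.009)&(W[...,2]<.035)&(np.hypot(W[...,0]-.677,W[...,1]+.187)<.09)
n,l,st,cc=cv2.connectedComponentsWithStats(m.astype(np.uint8)); print(st[1:,4])
k=1+np.argmax(st[1:,4]); q=W[l==k]
(c,wh,a)=cv2.minAreaRect((q[:,:2]*1000).astype(np.float32)); print('std',c,wh,a,np.percentile(q[:,2],[5,50,95]),st[k])
z=q[q[:,2]>.019]; rgb=w['pixels'][l==k].astype(int).sum(1); 
c=q[:,:2].mean(0);_,_,vv=np.linalg.svd(q[:,:2]-c); d=vv[0]*np.sign(vv[0][1]); aa=(q[:,:2]-c)@d; print('pca',c,np.degrees(np.arctan2(d[1],d[0])),aa.min(),aa.max())
dk=rgb<250; bb=(q[:,:2]-c)@[-d[1],d[0]]
for e in np.arange(-.07,.07,.007):
    j=(aa>=e)&(aa<e+.007); 
    if j.sum()>3: print(round(e,3),j.sum(),np.round([bb[j].min()*1e3,bb[j].max()*1e3,np.median(q[j,2])*1e3],1),int(np.median(rgb[j])))
save('w5.png',w['pixels'])
```

```text
[ 0.66923941 -0.18575144  0.15059872] 107.92663958503958 17.3 0.051101921569382903 [ 0.55011521  0.71438303 -0.58685984  1.10766454  0.37167042  1.42044033
  0.3387049 ]
scr (457.5185852050781, -96.57677459716797) (183.96292114257812, 36.53340530395508) 39.912776947021484 [0.00902602 0.01562157 0.0194987 ]
[2100]
std (674.8307495117188, -187.36953735351562) (22.006067276000977, 124.75587463378906) 14.439780235290527 [0.01494007 0.01995854 0.02414765] [ 248  108   25  124 2100]
pca [ 0.67374666 -0.18380429] 104.4326902667187 -0.06610026102492265 0.05865438210031562
-0.07 33 [-6.1  6.6 18.1] 651
-0.063 83 [-7.1  6.9 18.2] 671
-0.056 84 [-6.6  6.3 18.2] 682
-0.049 89 [-7.1  6.7 18.3] 672
-0.042 84 [-6.7  6.9 18.2] 683
-0.035 80 [-7.   6.4 18.2] 666
-0.028 110 [-10.5  10.8  22.6] 336
-0.021 149 [-11.   10.8  23.3] 354
-0.014 152 [-10.6  10.6  23.3] 363
-0.007 159 [-11.1  10.8  23.2] 373
0.0 156 [-11.2  10.3  23.2] 384
0.007 163 [-11.1  10.7  23.4] 339
0.014 180 [-10.5  10.8  21.9] 270
0.021 102 [-7.1  6.8 18.1] 414
0.028 101 [-6.9  6.8 18.2] 369
0.035 111 [-7.1  6.6 18.3] 405
0.042 108 [-6.8  6.9 18. ] 443
0.049 111 [-7.1  6.5 18.1] 444
0.056 45 [-6.7  6.6 18.2] 397
```

The scraper lies flat near its old place (184 x 37 mm footprint, z up to 19 mm). The standard measures 125 x 22 mm, centre (0.675, -0.187), yaw 104.4°.

Run:
```python
from h import *
rows(((.6748,-.1874,.03),pose(104.43)),((.6748,-.1874,-.025),pose(104.43)))
```

```text
[-3.5, 4.2, 121.7] [0.002, -0.003, 0.062] rows>=2.4
[-3.7, 4.1, 176.7] [0.002, -0.003, 0.062] rows>=1.1
```

Request:
{"api": "send_rows", "payload": {
  "rows": [-3.5,4,50,0,0,0.062,-3.5,4,100,0,0,0.062,-3.5,4,125,0,0,0.062,-3.5,4,130,0,0,0.062,-3.5,4,130,0,0,0.062]
}}

```text
clock: 17.9
eef_pos: [0.6748, -0.188, 0.0221]
eef_rot: [0.613, 0.79, 0.001, -0.0]
wrist_force: [0.6, -0.1, -0.4]
width: 0.0511
grip_force: 0.0
```

Run:
```python
from h import *
s=status.observe(); print(s['eef_pos'],yaw(),s['wrist_force'])
rows(((.6748,-.1874,-.025),pose(104.43)))
```

```text
[ 0.67482646 -0.18796358  0.02209565] 104.43465489815901 [ 0.64498337 -0.05544467 -0.42622589]
[0.4, 0.0, 47.1] [0.002, -0.002, 0.0] rows>=0.9
```

Request:
{"api": "send_rows", "payload": {
  "rows": [0,0,30,0,0,0,0,0,44,0,0,0,0,0,47,0,0,0,0,0,47,0,0,0]
}}

```text
clock: 18.3
eef_pos: [0.6757, -0.1883, -0.024]
eef_rot: [0.613, 0.79, 0.002, 0.0]
wrist_force: [-0.7, 0.4, -0.0]
width: 0.0514
grip_force: 0.0
```

Request:
{"api": "send_rows", "payload": {
  "rows": [0,0,0,0,0,0,0,0,0,0,0,0,0,0,0,0,0,0,0,0,0,0,0,0,0,0,0,0,0,0],
  "claw": 1,
  "force": 70
}}

```text
clock: 18.8
eef_pos: [0.6766, -0.1884, -0.0229]
eef_rot: [0.613, 0.79, 0.002, 0.001]
wrist_force: [-0.2, 0.4, 6.1]
width: 0.0202
grip_force: 72.3
```

Request:
{"api": "send_rows", "payload": {
  "rows": [0,0,-20,0,0,0,0,0,-50,0,0,0,0,0,-90,0,0,0,0,0,-130,0,0,0,0,0,-150,0,0,0,0,0,-150,0,0,0,0,0,-150,0,0,0]
}}

```text
clock: 19.5
eef_pos: [0.6743, -0.1886, 0.124]
eef_rot: [0.613, 0.79, 0.001, -0.001]
wrist_force: [-0.6, -0.6, -1.9]
width: 0.0209
grip_force: 71.4
```

```bash
cat >> h.py <<'E'
def std():
    s=status.observe(); w=snap('wrist'); W=cloud(w)
    T=R.from_quat(s['eef_rot']).inv().apply(W.reshape(-1,3)-s['eef_pos']).reshape(W.shape)*1000
    m=(T[...,0]>12)&(T[...,0]<80)&(abs(T[...,1])<14)&(T[...,2]>-60)&(T[...,2]<-25); q=T[m]
    print('eef',s['eef_pos'],'yaw',yaw(),s['wrist_force'],s['width'],'clk',s['clock'])
    for a in range(12,72,6):
        k=q[(q[:,0]>=a)&(q[:,0]<a+6)]
        if len(k)>8: print(a,len(k),np.round([k[:,1].min(),k[:,1].max(),k[:,1].mean(),np.percentile(k[:,2],5)],1))
    print('end',q[:,0].max())
    return s,T,w
E
python3 - <<'E'
from h import *
std()
E
```

```text
eef [ 0.67426125 -0.18861575  0.12401206] yaw 104.45514173500939 [-0.62036517 -0.58102698 -1.90799919] 0.020904759818267744 clk 19.5
12 637 [-13.8  12.8   0.4 -47. ]
18 809 [-10.8  11.2   0.3 -46.9]
24 573 [ -9.    9.8   0.3 -44.3]
30 415 [ -6.6   6.8   0.1 -42.6]
36 430 [ -6.5   7.3   0.4 -42.5]
42 455 [ -6.4   7.2   0.3 -42.7]
48 461 [ -6.8   7.1   0.3 -42.6]
54 483 [ -6.8   7.    0.2 -42.8]
60 348 [ -6.6   6.9   0.2 -42.6]
end 63.87852192080931
```

Held level: rod centre at tool (1.4, 0.3, about -34.7) mm. Now measure the open case's cradle from the top camera before carrying.

Run:
```python
from h import *
for n in('top','scene'):
    t=snap(n); K=tocase(cloud(t)); px=t['pixels']
    ins=(abs(K[...,0])<65)&(abs(K[...,1])<95)
    rim=K[ins&(K[...,2]>62)&(K[...,2]<74)]; 
    (c,wh,a)=cv2.minAreaRect(rim[:,:2].astype(np.float32)); print(n,'rim',c,wh,a,np.median(rim[:,2]),len(rim))
    inn=(abs(K[...,0])<48)&(abs(K[...,1])<84)
    h,e=np.histogram(K[inn][:,2],bins=range(0,80,4)); print(list(zip(e,h)))
    for nm,lo,hi,ys in(('bridge',55,66,(40,84)),('cheek-',42,54,(-80,-40)),('cheek+',42,54,(40,84)),('floor-',32,40.5,(-80,-40))):
        q=K[inn&(K[...,2]>lo)&(K[...,2]<hi)&(K[...,1]>ys[0])&(K[...,1]<ys[1])&(abs(K[...,0]+4)<25)]
        if len(q)>5: print(nm,len(q),'x',np.percentile(q[:,0],[1,50,99]).round(1),'y',np.percentile(q[:,1],[1,50,99]).round(1),'z',np.median(q[:,2]).round(1))
    print(lidang2(n))
t=load('top'); save('t6.png',cv2.resize(t['pixels'][150:260,140:250],None,fx=5,fy=5,interpolation=cv2.INTER_CUBIC))
rows(((.50,-.06,.16),pose(140)),(tuple((C_-.004*u_-.02*v_)[:2])+(.16,),pose(169.7)))
```

```text
top rim (-0.8243522644042969, 0.2302703857421875) (111.30168914794922, 180.59703063964844) 0.423210084438324 69.48394820336135 540
[(np.int64(0), np.int64(479)), (np.int64(4), np.int64(1210)), (np.int64(8), np.int64(53)), (np.int64(12), np.int64(11)), (np.int64(16), np.int64(13)), (np.int64(20), np.int64(7)), (np.int64(24), np.int64(10)), (np.int64(28), np.int64(9)), (np.int64(32), np.int64(39)), (np.int64(36), np.int64(36)), (np.int64(40), np.int64(13)), (np.int64(44), np.int64(40)), (np.int64(48), np.int64(35)), (np.int64(52), np.int64(6)), (np.int64(56), np.int64(54)), (np.int64(60), np.int64(54)), (np.int64(64), np.int64(5)), (np.int64(68), np.int64(16)), (np.int64(72), np.int64(1))]
bridge 108 x [-20.1  -5.4   9.9] y [50.5 60.8 71.1] z 60.0
cheek- 73 x [-19.9  -6.2   9.8] y [-69.9 -60.7 -44.3] z 47.6
cheek+ 11 x [-20.5 -19.7   7.6] y [54.8 64.7 71.5] z 47.0
floor- 70 x [-19.5  -3.7   6.3] y [-66.4 -52.7 -43.1] z 35.8
(1165, 1.836, 719)
scene rim (-0.9966812133789062, 0.258880615234375) (184.16062927246094, 110.41470336914062) 89.67510986328125 68.39686023346702 411
[(np.int64(0)
[... 219 characters left out ...]
(15)), (np.int64(32), np.int64(23)), (np.int64(36), np.int64(31)), (np.int64(40), np.int64(20)), (np.int64(44), np.int64(38)), (np.int64(48), np.int64(30)), (np.int64(52), np.int64(15)), (np.int64(56), np.int64(41)), (np.int64(60), np.int64(50)), (np.int64(64), np.int64(15)), (np.int64(68), np.int64(8)), (np.int64(72), np.int64(1))]
bridge 87 x [-18.2  -4.2  10.7] y [48.5 61.9 71.3] z 60.1
cheek- 60 x [-18.8  -4.4  11.2] y [-71.5 -61.3 -43.9] z 47.1
cheek+ 26 x [-17.1  -0.8  10.9] y [55.3 69.8 71.2] z 50.6
floor- 54 x [-17.3  -5.1  11.3] y [-67.4 -54.8 -42.2] z 36.3
(356, 1.842, 197)
[168.0, -136.1, -36.4] [0.0, -0.004, -0.62] rows>=4.4
[456.2, -52.0, -35.4] [0.001, -0.004, -1.139] rows>=6.0
```

View pics/t6.png

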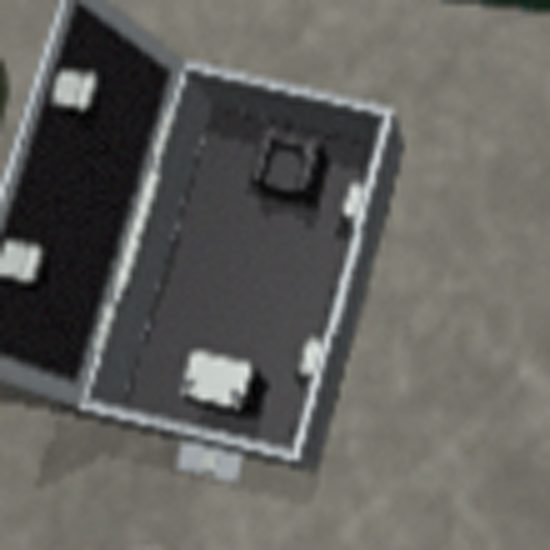

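The crop shows the open case: keeper bridge at (218,378) near the robot, open saddle at (290,165), catches at (355,200) and (315,357), lid standing back at left; it agrees with my case frame to about 1 mm.

Request:
{"api": "send_rows", "payload": {
  "rows": [168,-136,-36,0,0,-0.62,168,-136,-36,0,0,-0.62,168,-136,-36,0,0,-0.62,168,-136,-36,0,0,-0.62,168,-136,-36,0,0,-0.62,240,-115,-36,0,0,-0.75,280,-103,-36,0,0,-0.85,320,-92,-36,0,0,-0.95,360,-80,-36,0,0,-1.05,400,-68,-36,0,0,-1.139,430,-60,-36,0,0,-1.139,448,-54,-36,0,0,-1.139,456,-52,-36,0,0,-1.139,456,-52,-36,0,0,-1.139,456,-52,-36,0,0,-1.139]
}}

```text
clock: 21.25
eef_pos: [0.5111, 0.2381, 0.1616]
eef_rot: [0.091, 0.996, 0.0, 0.001]
wrist_force: [0.5, -0.4, -1.3]
width: 0.0204
grip_force: 71.4
```

```bash
cat >> h.py <<'E'
def ins(y0,z0,alpha,xc=-4.5,yc=1.4,zc=-34.7):
    "eef pose putting the lower corner of the rod's +y end at case (y0,z0) mm, rod +y end down by alpha deg"
    a=np.radians(alpha); d=np.array([np.cos(a),-np.sin(a)]); up=np.array([np.sin(a),np.cos(a)])
    cen=np.array([y0,z0])+7*up-62.5*d           # rod centre (case y,z)
    e=cen-yc*d+zc*up                             # tool x = d, tool z = -up
    return C_+u_*xc/1e3+v_*e[0]/1e3+[0,0,e[1]/1e3], pose(169.7,-alpha)
E
python3 - <<'E'
from h import *
s,T,w=std(); K=tocase(cloud(w)); print(tocase(s['eef_pos']))
for nm,lo,hi,ys in(('bridge',55,66,(45,84)),('cheek+',42,54,(45,84)),('rim',64,74,(60,95))):
    q=K[(K[...,2]>lo)&(K[...,2]<hi)&(K[...,1]>ys[0])&(K[...,1]<ys[1])&(abs(K[...,0])<60)]
    if len(q)>5: print(nm,len(q),'x',np.percentile(q[:,0],[1,50,99]).round(1),'y',np.percentile(q[:,1],[1,50,99]).round(1),'z',np.median(q[:,2]).round(1))
print(lidang2('top'))
rows(ins(40,75,11),ins(44,39,11))
E
```

```text
eef [0.5110893  0.23806303 0.16155475] yaw 169.5481945481024 [ 0.46828956 -0.36969016 -1.26961688] 0.02044853069238245 clk 21.25
12 641 [-10.5  11.1   0.2 -47.3]
18 801 [-10.8  11.2   0.3 -46.9]
24 548 [ -9.    9.6   0.3 -43.7]
30 422 [ -6.6   7.3   0.2 -42.6]
36 440 [ -6.6   7.2   0.4 -42.7]
42 447 [ -6.4   7.1   0.4 -42.8]
48 468 [ -6.8   7.    0.3 -42.8]
54 485 [ -6.7   7.    0.2 -42.7]
60 285 [ -6.7   6.9   0.2 -42.6]
end 63.12024168374381
[ -5.71974682 -21.86435022 161.55474963]
bridge 1243 x [-52.3  -4.9  50. ] y [47.4 60.6 82.1] z 61.5
cheek+ 234 x [-52.4  49.7  50.2] y [45.7 65.9 83.5] z 48.5
rim 1446 x [-55.8  -1.8  52.7] y [60.8 85.7 89.1] z 71.1
(613, 1.832, 398)
[-5.6, 1.4, 101.8] [0.001, -0.19, -0.003] rows>=2.0
[-1.5, 1.4, 137.7] [0.001, -0.19, -0.003] rows>=0.7
```

Request:
{"api": "send_rows", "payload": {
  "rows": [-4,1,30,0,-0.1,0,-4,1,65,0,-0.19,0,-4,1,90,0,-0.19,-0.002,-4,1,102,0,-0.19,-0.002,-4,1,102,0,-0.19,-0.002,-4,1,102,0,-0.19,-0.002]
}}

```text
clock: 21.95
eef_pos: [0.5171, 0.2404, 0.0613]
eef_rot: [0.09, 0.991, -0.006, 0.096]
wrist_force: [-0.6, 0.2, -0.6]
width: 0.0199
grip_force: 71.4
```

Run:
```python
from h import *
s,T,w=std(); K=tocase(cloud(w)); print(tocase(s['eef_pos']),R.from_quat(s['eef_rot']).as_matrix()[2].round(3))
b=K[(K[...,2]>58)&(K[...,2]<65)&(K[...,1]>47)&(K[...,1]<76)&(abs(K[...,0]+4)<25)]
print('bridge x',np.percentile(b[:,0],[1,99]),'y',np.percentile(b[:,1],[1,99]),'z',np.median(b[:,2]))
m=(T[...,0]>32)&(T[...,0]<63)&(abs(T[...,1])<9)&(T[...,2]>-46)&(T[...,2]<-30); q=K[m]
print('rod x',np.percentile(q[:,0],[1,99]),'end y',q[:,1].max(), 'top z at end',np.percentile(q[q[:,1]>q[:,1].max()-3][:,2],90))
rows(ins(42,60,11,-5),ins(42,39,11,-5))
```

```text
eef [0.51714746 0.24038032 0.06133705] yaw 169.62871462171765 [-0.56522814  0.22605771 -0.61379077] 0.019907087489566176 clk 21.95
12 657 [-10.4  11.1   0.3 -47.1]
18 842 [-10.8  11.1   0.1 -46.7]
24 501 [ -8.8   9.6   0.2 -43.4]
30 417 [ -6.6   7.2   0.2 -42.5]
36 439 [ -6.5   7.2   0.3 -42.6]
42 448 [ -6.4   7.1   0.4 -42.6]
48 473 [ -6.8   7.    0.2 -42.7]
54 490 [ -6.7   6.9   0.1 -42.6]
60 259 [ -6.7   6.8   0.2 -42.7]
end 62.93288104150773
[ -2.35659367 -27.41054144  61.33704851] [-0.192  0.005 -0.981]
bridge x [-19.45688221   9.72881249] y [49.49123296 70.29803772] z 61.44135084818231
rod x [-9.05284402  4.56568224] end y 42.476212211961396 top z at end 91.30905194335303
[4.7, -3.3, 16.2] [0.005, 0.002, -0.001] rows>=0.3
[8.8, -3.4, 36.8] [0.005, 0.002, -0.001] rows>=0.4
```

Request:
{"api": "send_rows", "payload": {
  "rows": [3,-2.7,8,0,0,0,5,-2.7,18,0,0,0,7,-2.7,28,0,0,0,9,-2.7,34,0,0,0,9,-2.7,37,0,0,0,9,-2.7,37,0,0,0,9,-2.7,37,0,0,0]
}}

```text
clock: 22.7
eef_pos: [0.5131, 0.2385, 0.0222]
eef_rot: [0.088, 0.991, -0.007, 0.095]
wrist_force: [-0.3, 1.3, -1.2]
width: 0.0202
grip_force: 71.4
```

```bash
cat >> h.py <<'E'
def look():
    s,T,w=std(); K=tocase(cloud(w)); print(tocase(s['eef_pos']),R.from_quat(s['eef_rot']).as_matrix()[2].round(3))
    b=K[(K[...,2]>58.5)&(K[...,2]<65)&(K[...,1]>47)&(K[...,1]<76)&(abs(K[...,0]+4)<25)]
    print('bridge x',np.percentile(b[:,0],[1,99]),'y',np.percentile(b[:,1],[1,99]),'z',np.median(b[:,2]))
    m=(T[...,0]>27)&(T[...,0]<63)&(abs(T[...,1])<9)&(T[...,2]>-46)&(T[...,2]<-30)&(K[...,2]<59); q=K[m]
    if len(q): print('rod x',np.percentile(q[:,0],[1,99]),'end y',q[:,1].max(),'top z at end',np.percentile(q[q[:,1]>q[:,1].max()-3][:,2],90))
E
python3 - <<'E'
from h import *
look()
rows(ins(52,38.5,11,-5),ins(60,37.5,11,-5))
E
```

```text
eef [0.51306862 0.23847174 0.02217091] yaw 169.7847750443629 [-0.25921667  1.27436836 -1.22382358] 0.020231009900637326 clk 22.7
12 640 [-10.4  11.1   0.3 -47.1]
18 827 [-10.8  11.1   0.3 -46.8]
24 523 [ -9.    9.6   0.1 -43.3]
30 417 [ -6.6   7.2   0.2 -42.6]
36 436 [ -6.5   7.2   0.3 -42.6]
42 449 [ -6.4   7.1   0.4 -42.7]
48 472 [ -6.8   7.    0.2 -42.7]
54 487 [ -6.7   6.9   0.2 -42.6]
60 564 [-13.9  14.    0.1 -53.4]
66 1380 [-14.   14.    0.  -54.6]
end 79.99760903621156
[ -4.96372221 -23.73869031  22.17090985] [-0.19   0.003 -0.982]
bridge x [-19.47380416   9.73008857] y [49.7372858  70.19759248] z 61.4501759741298
rod x [-11.75871365   1.86715669] end y 45.991794752525664 top z at end 51.977530496756515
[7.5, -0.1, -2.6] [0.004, -0.0, 0.001] rows>=0.2
[15.5, -0.1, -3.1] [0.004, -0.0, 0.001] rows>=0.2
```

Request:
{"api": "send_rows", "payload": {
  "rows": [4,0,-1.2,0,0,0,8,0,-2,0,0,0,12,0,-2.7,0,0,0,15.5,0,-3.4,0,0,0,15.5,0,-3.4,0,0,0,15.5,0,-3.4,0,0,0]
}}

```text
clock: 23.35
eef_pos: [0.4973, 0.241, 0.0225]
eef_rot: [0.088, 0.991, -0.007, 0.095]
wrist_force: [0.3, -0.7, -0.6]
width: 0.0205
grip_force: 71.4
```

Run:
```python
from h import *
look()
a=ins(60,37.5,11,-5); rows(a)
for al in(9,7,5,3,1.5,0): rows(ins(61.5+1*(al<3),37 if al>4 else 36.4,al,-5))
```

```text
eef [0.49726344 0.24096091 0.02248692] yaw 169.77697659327254 [ 0.30476118 -0.740288   -0.61209262] 0.020517446089002175 clk 23.35
12 637 [-10.4  11.2   0.3 -47. ]
18 840 [-10.7  11.1   0.2 -46.7]
24 509 [ -9.    9.5   0.3 -43. ]
30 416 [ -6.6   7.2   0.2 -42.7]
36 438 [ -6.5   7.2   0.3 -42.5]
42 401 [ -6.4   7.1   0.4 -42.6]
48 935 [-14.   13.9   0.  -50.7]
54 1174 [-13.9  14.    0.  -51.8]
60 1216 [-14.   14.   -0.  -54.1]
66 1273 [-14.   14.    0.  -53.8]
end 74.70518959460867
[-5.34066597 -7.74314197 22.48692214] [-0.191  0.003 -0.982]
bridge x [-19.44554789   9.69081614] y [49.54384076 70.26852454] z 61.401579446623735
rod x [-12.02292497   1.58708853] end y 47.003199786885716 top z at end 55.33794879737002
[-0.1, 0.4, -0.0] [0.003, -0.0, 0.001] rows>=0.0
[2.5, 0.4, 2.4] [0.003, 0.035, 0.001] rows>=0.2
[3.6, 0.4, 4.6] [0.003, 0.07, 0.001] rows>=0.5
[4.7, 0.4, 6.7] [0.003, 0.104, 0.001] rows>=0.7
[6.1, 0.4, 9.4] [0.003, 0.139, 0.002] rows>=0.9
[8.0, 0.4, 10.7] [0.003, 0.166, 0.002] rows>=1.1
[9.1, 0.4, 12.3] [0.003, 0.192, 0.002] rows>=1.3
```

Request:
{"api": "send_rows", "payload": {
  "rows": [2,0.3,2.4,0,0.035,0,3.5,0.3,4.6,0,0.07,0,4.7,0.3,6.7,0,0.104,0,6,0.3,9.2,0,0.139,0,7.5,0.3,10.7,0,0.166,0,7.5,0.3,10.7,0,0.166,0,7.5,0.3,10.7,0,0.166,0]
}}

```text
clock: 24.1
eef_pos: [0.4926, 0.2422, 0.0106]
eef_rot: [0.089, 0.996, 0.0, 0.013]
wrist_force: [-0.2, 0.3, -1.5]
width: 0.0205
grip_force: 71.6
```

Run:
```python
from h import *
look()
rows(ins(62.5,36.3,0,-5.0))
```

```text
eef [0.49256753 0.24220872 0.01059574] yaw 169.8300405059838 [-0.17900435  0.29951494 -1.46048572] 0.020540404578932185 clk 24.1
12 637 [-10.4  11.2   0.2 -47.2]
18 804 [-10.8  11.2   0.3 -47. ]
24 551 [ -9.    9.7   0.3 -44. ]
30 412 [ -6.6   7.3   0.2 -42.8]
36 439 [ -6.5   7.3   0.4 -42.7]
42 448 [ -6.4   7.2   0.4 -42.8]
48 680 [-13.9  14.    0.1 -53. ]
54 1190 [-14.   13.9  -0.1 -53.3]
60 1275 [-14.   14.    0.1 -54. ]
66 1251 [-14.   14.   -0.1 -54.6]
end 72.11178145039628
[-4.95260288 -2.89979202 10.59573538] [-0.026  0.003 -1.   ]
bridge x [-19.47135103   9.70293497] y [49.64641282 69.9978781 ] z 61.43376050666336
rod x [-11.61402023   2.01720514] end y 47.57395843016073 top z at end 51.8083745351831
[1.0, -0.1, 2.0] [0.003, 0.026, 0.002] rows>=0.2
```

Request:
{"api": "send_rows", "payload": {
  "rows": [1,0,1.5,0,0.026,0,1,0,2.2,0,0.026,0,1,0,2.8,0,0.026,0,1,0,2.8,0,0.026,0]
}}

```text
clock: 24.55
eef_pos: [0.4904, 0.2429, 0.0089]
eef_rot: [0.088, 0.996, 0.001, -0.001]
wrist_force: [-3.6, -1.8, 7.3]
width: 0.0204
grip_force: 72.7
```

Run:
```python
from h import *
look()
```

```text
eef [0.49035187 0.24291179 0.00890657] yaw 169.86248838738342 [-3.63607507 -1.7802049   7.25896472] 0.020360636944809673 clk 24.55
12 638 [-10.4  11.1   0.4 -47.2]
18 803 [-10.9  11.2   0.1 -46.9]
24 556 [ -8.9   9.6   0.2 -44. ]
30 412 [ -6.6   6.8   0.2 -42.6]
36 439 [ -6.5   7.2   0.3 -42.7]
42 439 [ -6.4   7.1   0.3 -42.7]
48 810 [-14.   14.    0.  -53.4]
54 1208 [-14.   14.    0.  -53.4]
60 1261 [-14.   14.   -0.  -54.1]
66 1119 [-14.   14.    0.  -54.3]
end 70.92880546414165
[-4.65702941 -0.59413002  8.90656872] [ 0.001  0.002 -1.   ]
bridge x [-19.41078465   9.69446116] y [49.38247282 70.22950757] z 61.438100162222035
rod x [-11.37513226   2.23884062] end y 47.48671888768911 top z at end 51.31083365334532
```

The standard is seated: rod top reads 51.3 mm with the +1.4 mm bias seen on the bridge (so about 50, as it must be), level, with light bottom contact. Release and retreat.

Request:
{"api": "send_rows", "payload": {
  "rows": [0,0,0,0,0,0,0,0,0,0,0,0,0,0,0,0,0,0,0,0,-2,0,0,0,0,0,-15,0,0,0,0,0,-40,0,0,0,0,0,-80,0,0,0,0,0,-120,0,0,0,0,0,-160,0,0,0,0,0,-200,0,0,0,0,0,-220,0,0,0],
  "claw": 0.6
}}

```text
clock: 25.7
eef_pos: [0.4922, 0.2436, 0.2328]
eef_rot: [0.088, 0.996, 0.003, 0.003]
wrist_force: [0.1, -0.2, 0.5]
width: 0.0339
grip_force: 0.0
```

Request:
{"api": "send_rows", "payload": {
  "rows": [0,-50,0,0,0,0,0,-100,0,0,0,0,0,-150,0,0,0,0,0,-200,0,0,0,0,0,-250,0,0,0,0,0,-280,0,0,0,0,0,-300,0,0,0,0,0,-300,0,0,0,0,0,-300,0,0,0,0]
}}

```text
clock: 26.6
eef_pos: [0.4383, -0.0525, 0.2274]
eef_rot: [0.089, 0.996, 0.002, 0.0]
wrist_force: [1.3, 0.7, -0.0]
width: 0.0341
grip_force: 0.0
```

Run:
```python
from h import *
s=status.observe(); print(s['eef_pos'],s['clock'],s['wrist_force'],s['dq'].round(3))
for n in('top','scene'):
    t=snap(n); W=cloud(t); K=tocase(W)
    q=(abs(K[...,0]+4.5)<9)&(K[...,1]>-63)&(K[...,1]<48)&(K[...,2]>40)&(K[...,2]<62)
    for a in range(-70,50,10):
        k=K[q&(K[...,1]>=a)&(K[...,1]<a+10)&(abs(K[...,0]+4.5)<3.5)]
        if len(k)>2: print(a,len(k),np.round(np.percentile(k[:,2],75),1),end=' | ')
    k=K[q]; print('\n',n,'x',np.percentile(k[:,0],[2,50,98]),lidang2(n))
    if n=='top':
        m=np.zeros(W.shape[:2],bool); m[185:255,285:355]=W[185:255,285:355,2]>.0085; z=W[m]
        print('scr',cv2.minAreaRect((z[:,:2]*1000).astype(np.float32)),np.percentile(z[:,2],[2,50,98]))
```

```text
[ 0.43834464 -0.05246732  0.22743062] 26.6 [ 1.25359201  0.66912257 -0.02364505] [-0.031  0.005 -0.024  0.002 -0.    -0.003  0.003]
-70 3 48.7 | -60 10 49.4 | -50 12 49.9 | -40 11 51.1 | -30 10 52.0 | -20 12 54.5 | -10 11 55.5 | 0 11 54.6 | 10 10 55.3 | 20 11 53.6 | 30 11 51.1 | 40 9 51.1 | 
 top x [-12.50677833  -5.37316749   4.16530487] (1166, 1.834, 719)
scr ((430.48883056640625, -79.80235290527344), (182.7114715576172, 92.77356719970703), 56.3048210144043) [0.01234798 0.41928334 0.53742168]
-60 11 50.4 | -50 6 47.9 | -40 7 50.0 | -30 4 51.4 | -20 8 54.5 | -10 8 59.0 | 0 7 55.6 | 10 8 55.6 | 20 13 54.3 | 30 7 51.1 | 
 scene x [-13.07319423  -3.7327805    3.57235756] (357, 1.842, 197)
```

The standard lies level (rod top about 50 to 51 mm at both ends), the lid is at its stop, the scraper is flat and the arm is clear. Handing in.

```bash
python3 -c "
from h import *
print(r.sign_off())"
```

```text
the job is handed in; nothing more can be done
None
```

I levered the lid up and swung it back to its stop, laid the scraper flat on the bench, and seated the standard level in the cradle, +y end first under the keeper. I handed the job in at 26.6 s; the first scraper grasp closed above the handle and took two tries to fix, and the fingertips pressed the bench at about 46 N during that, in case that counts against the 40 N limit.

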